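# Set the infusion pump's click wheel and start it

### The job

Set the infusion pump on the blue drape: with a fingertip, flick the edge tabs of the flat thumbwheel round, click by click, until its one long round-ended tab rests in the click that points straight at the small black arrow on the pump, and let it settle there. Only then press the pump's round start button down fully with a fingertip, let it spring back, and move clear. Touch only: nothing is picked up, and the dish, vial, jar and tape roll stay where they stand.

Things in the scene. Friction and masses are not known exactly. Their poses are not given: they have to be found in the camera images.
- pump: White infusion pump, a fixed box 220 mm (own x) by 340 mm (own y), 70 mm high to its flat deck. Origin: centre of its underside, on the table; z up; -x side towards the robot. On the deck, own x, y in mm: thumbwheel axis (0, 70), arrow beyond it on +x, start button (-65, -100), and a fixed syringe along y at x = 60, y -150 to -14, its top 30 mm above the deck.
- wheel_axis (a point): Point on the thumbwheel's vertical axis, 11 mm above the deck (half-way up the wheel); axes as the pump's. Flat grey disc, radius 40 mm, with eight radial tabs 7 mm thick, one every 45 degrees: seven end 56 mm from the axis, one is longer. Disc and tabs fill 4 to 18 mm above the deck; the gaps between tabs are open from above, with the deck below.
- long_tab_end (a point): Centre of the top face of the long tab's round end (an upright disc of radius 9 mm), 63 mm from the wheel's axis and 18 mm above the deck; the tab reaches out to 72 mm. Turns with the wheel.
- pointer_tip (a point): Tip of the black arrow, 79 mm from the wheel's axis on the pump's +x side, its top 8 mm above the deck; fixed to the pump, 7 mm clear of the long tab when that points at it.
- wheel (a joint): Wheel angle, rad, growing anticlockwise seen from above. 0 (or a whole turn) = long tab at the arrow, along the pump's +x. Turns endlessly both ways, with a spring click at every multiple of 0.785 (45 degrees). Starts at rest in click 2 to 6 (1.57 to 4.71). 1 to 4 N on a tab moves it; once past half-way it snaps on to the next click and stays.
- start_top (a point): Centre of the top of the round start button (radius 14 mm, in a round collar of radius 22 mm), 22 mm above the deck when up (92 mm above the table). Pressed straight down.
- start (a joint): Travel of the start button, m: 0 up, 0.006 fully down; springs back. Fully down takes about 5 N.
- dish: Bystander: round steel bowl, 120 mm across, 40 mm high, loose. Origin at the centre of its underside.
- vial: Bystander: small amber bottle, 34 mm across, 60 mm high, loose. Origin at the centre of its underside.
- jar: Bystander: clear jar, 56 mm across, 65 mm high, loose. Origin at the centre of its underside.
- tape: Bystander: roll of tape lying flat, 64 mm across, 25 mm high, loose. Origin at the centre of its underside.

How it is judged:
By the outcome, as a careful person would: the job done as asked, in the order asked, and still so for the second after the job is handed in, with the robot touching nothing.
It also fails if it takes over 54 s, if anything falls off the work surface, if the arm or the gripper's body presses on something with over 40 N, if the wrist force passes 120 N, or if a joint passes its speed limit or range.

### The arm

A 6-joint arm with a two-finger parallel gripper is mounted at the origin on the work surface. World frame = base frame: x ahead of the robot, y to its left, z up, the work surface at z = 0. Lengths are in m, angles in rad, forces in N, time in s.
With the tool pointing down it reaches from about 0.3 to 0.875 m from the base axis. Payload 6.4 kg.
Tool frame: the origin (TCP) lies midway between the tips of the shut fingers; the grasp point (between the pads) lies behind it (ctrl.tcp_to_grasp is the z of the grasp point in the tool frame, in m); z points along the fingers, x is the direction in which the jaws open and shut, and the axes are right-handed (so a half turn about z gives the same grasp; the last joint's range is limited). The gripper opens to 88 mm and grips with 3 to 60 N. Pads are 18 mm wide; open, the fingers measure 123 mm over their backs; the gripper's body (75 mm by 187 mm) begins 45 mm behind the grasp point.
Start: joints at [-1.528, 0.181, 1.607, -0, 1.354, -0.206], TCP at [0.142, -0.557, 0.239] pointing down, gripper open.
Joint ranges: [-2.99, 2.99], [-0.89, 2.07], [0.3, 2.58], [-1.14, 4.28], [0, 2.63], [-3.12, 3.12]. Speed limits (rad/s): [2.57, 2.57, 3.01, 3.14, 3.14, 3.14].

### API

Orientations are given as [roll, pitch, yaw] about the fixed x, y, z axes, in that order (R = Rz(yaw) Ry(pitch) Rx(roll)).
In Python, from plant import ctrl gives the robot as it stands. The module is installed in compiled form; this text tells all that it offers.
- The arm moves only by the tool carry_out, never from a script. Its argument "deltas" is a list of rows, each a list of 3 entries, a list of its own where there are three numbers: the shift along the tool's x, y, z in units of 50 mm (1.0 is 50 mm), then the turn about the tool's z in units of 5 degrees (1.0 is 5 degrees), then the opening, from -1 (shut) to 1 (fully open), so that 0 is half open. In form: [[[dx, dy, dz], yaw, jaw], ...]. A call has 1 to 5 rows; each row is the pose to reach, as a shift and turn from the pose commanded when the call began, along the tool's axes at that moment; what a row does not reach only later rows make up. A row lasts 1/8 s, in which the tool goes at most 62.5 mm and 10.7 degrees, less where a joint would pass 70% of its speed; a pose out of reach is approached as far as the arm can. A call with a gripper value outside its range is refused whole. The fingers move at their own pace and stop on an object; "force" is the grip in N (left out, the last holds). Time passes only in rows, so rows that repeat a pose let the fingers close. It gives the time, the measured TCP pose, the force and the opening at its end, in the units of the state.
- ctrl.read_state(): the state, without advancing time (a new reading comes with each control period).
- ctrl.snapshot(name): name is "scene" or "top" or "wrist"; returns a dict with "color" (420x560x3 uint8, blue, green, red), "z_map" (420x560 float32, m along the optical axis (not along the pixel's ray), 0 where there is no reading), "fx", "fy", "cx", "cy" (pixels), "world_to_cam" (4x4, takes a point from world to camera coordinates); the wrist camera has in their place "mount" (4x4, takes a point from camera to tool coordinates, whose origin is the TCP and whose axes are the tool frame's). Camera axes: x right, y down, z forward; pixel columns grow to the right and rows downward; lengths in m; the calibration is good to about 2 mm. The wrist camera is an equidistant fisheye: a pixel r from the principal point sees the ray r / f radians off the axis. A picture is of the moment at which its call begins: read the wrist's pose just before it.
- ctrl.job_done(): hands the job in, once; it reports no verdict.
The state is a dict: "t": time; "qpos": joint angles; "dq": joint speeds; "effort": joint torques, N m; "ee_pos": TCP position; "tcp_rot": TCP orientation; "ft_force": force on the tool from outside, world axes, zero at the start; "moment": the same for the moment, N m; "opening": opening from 0.0 (shut) to 1.0 (fully open).
Only numpy, scipy, OpenCV 4.12 (cv2) and the standard library are available. Lean on these libraries where they do the work, as an engineer would, in place of code of your own. Each camera call takes 0.05 s, during which the arm holds its last target.

## Working session

There is one attempt and no reset: what is moved stays moved. The work goes in short steps, Python scripts to look and compute and a tool call to move; the robot and the scene stay as the last step left them, time stands still between calls to the robot, and variables do not carry over. Pictures are saved under pics/ and viewed, and the job is handed in when it is done.

Besides the shell and the picture viewer there is one more tool, called after ">>>" as name([rows], argument=value, ...), one row to a line, values as JSON. carry_out: Moves the arm, as the interface text tells. Its arguments: {"type":"object","properties":{"deltas":{"type":"array"},"force":{"type":"number"}},"required":["deltas"]}

```bash
mkdir -p pics; cat > h.py <<'E'
import numpy as np, cv2
from plant import ctrl
def snap(n,fn):
    s=ctrl.snapshot(n); cv2.imwrite('pics/'+fn,s['color']); np.savez('pics/'+fn[:-4]+'.npz',**{k:v for k,v in s.items()}); return s
E
python3 - <<'E'
from h import *
st=ctrl.read_state(); print(st['t'],st['ee_pos'],st['tcp_rot'],ctrl.tcp_to_grasp)
snap('top','top0.png');s=snap('scene','scene0.png')
print(s['fx'],s['cx'],s['cy'])
E
```

```text
0.0 [ 0.14159468 -0.55674154  0.23782174] [-3.14124493e+00  1.69442172e-03 -1.32192095e+00] -0.0187
441.86901291209955 284.47149629114784 203.3457339860432
```

View pics/top0.png

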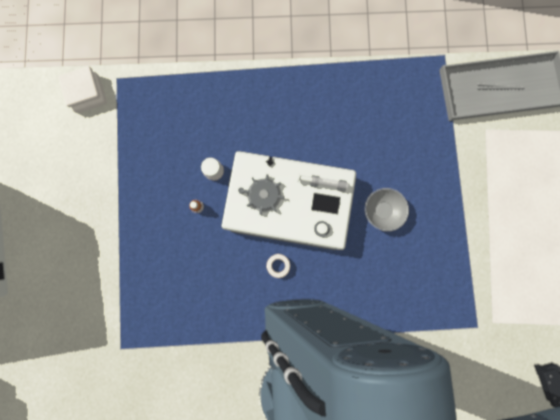

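View pics/scene0.png

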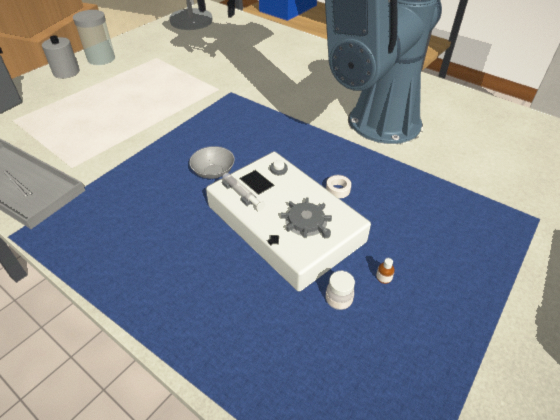

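The top view shows the wheel at about (264,194), the arrow at (270,161), the button at (321,229) and the long tab near (242,190), about 90° anticlockwise of the arrow. Next I'll measure these.

```bash
cat >> h.py <<'E'
def ray(s,u,v,z):
    M=np.linalg.inv(np.array(s['world_to_cam'])); d=M[:3,:3]@np.array([(u-s['cx'])/s['fx'],(v-s['cy'])/s['fy'],1]); o=M[:3,3]
    return o+d*(z-o[2])/d[2]
E
python3 - <<'E'
from h import *
for n in('top','scene'):
    s=dict(np.load(f'pics/{n}0.npz')); c=s['color']
    # white deck mask by depth: world z map
    v,u=np.mgrid[:420,:560]; Z=s['z_map']; P=np.stack([(u-s['cx'])/s['fx']*Z,(v-s['cy'])/s['fy']*Z,Z,np.ones_like(Z)],-1)@np.linalg.inv(s['world_to_cam']).T
    g=cv2.cvtColor(c,cv2.COLOR_BGR2GRAY)
    deck=((P[...,2]>.055)&(P[...,2]<.085)&(g>140)&(Z>0)).astype(np.uint8)
    nl,lab,stt,cen=cv2.connectedComponentsWithStats(deck); i=1+np.argmax(stt[1:,4]); 
    cs,_=cv2.findContours((lab==i).astype(np.uint8),cv2.RETR_EXTERNAL,cv2.CHAIN_APPROX_NONE)
    h=cv2.convexHull(max(cs,key=len))[:,0].astype(float)
    W=np.array([ray(s,a,b,.07)[:2] for a,b in h],np.float32)
    r=cv2.minAreaRect(W); print(n,'deck',stt[i],r, 'z',np.median(P[lab==i][:,2]))
    roi=np.zeros_like(deck); cv2.fillConvexPoly(roi,h.astype(int),1)
    dark=((g<125)&(roi>0)).astype(np.uint8)
    nl,lab,stt,cen=cv2.connectedComponentsWithStats(dark)
    for j in range(1,nl):
        if stt[j,4]>15: 
            print(j,stt[j],cen[j],ray(s,*cen[j],.088)[:2])
    if n=='top': x0,y0,x1,y1=210,140,370,260
    else: x0,y0,x1,y1=200,145,380,290
    cv2.imwrite(f'pics/crop_{n}.png',cv2.resize(c[y0:y1,x0:x1],None,fx=4,fy=4,interpolation=cv2.INTER_CUBIC))
E
```

```text
top deck [ 222  151  134   98 7641] ((0.5352239608764648, 0.019645527005195618), (0.33654558658599854, 0.21861453354358673), 78.78531646728516) z 0.07047325753211253
1 [267 156   7  10  50] [270.28 160.6 ] [0.63897045 0.06718859]
2 [241 177  42  36 688] [265.20348837 195.33139535] [0.54384717 0.08290889]
4 [311 183   7   4  21] [314.14285714 184.19047619] [ 0.57070341 -0.04987923]
6 [337 188   8   3  20] [341.05 188.85] [ 0.55607438 -0.12167882]
8 [312 193  28  21 439] [325.54441913 203.1070615 ] [ 0.51856665 -0.07862379]
14 [324 227   6   9  21] [327.38095238 231.23809524] [ 0.4432224  -0.08065281]
scene deck [ 206  152  165  126 7996] ((0.5412042140960693, 0.02359628677368164), (0.3423413634300232, 0.2234593629837036), 78.66556549072266) z 0.06846722189535898
1 [270 164  17  11  77] [277.23376623 170.12987013] [ 0.47011282 -0.05452793]
2 [240 170  34  24 413] [256.47215496 181.68523002] [ 0.53340824 -0.06703943]
4 [222 180  10   8  43] [226.27906977 183.88372093] [ 0.58324801 -0.11755777]
7 [241 197  11   8  47] [245.10638298 200.70212766] [ 0.59822726 -0.0458459 ]
8 [ 281  199   50   39 1005] [305.94825871 218.63084577] [0.55810324 0.0944656 ]
9 [268 235  11  10  88] [273.38636364 239.34090909] [0.64796915 0.07565571]
```

View pics/crop_top.png

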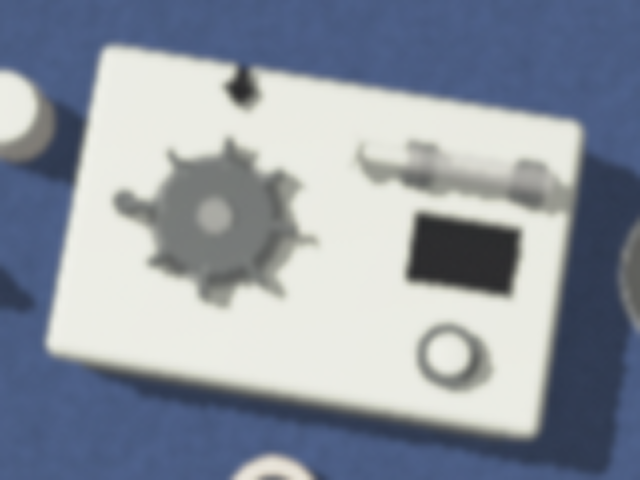

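View pics/crop_scene.png

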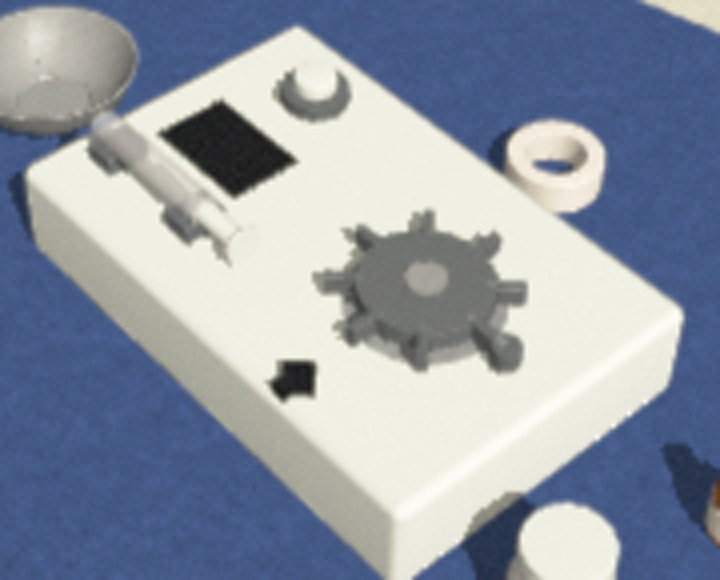

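```bash
cat >> h.py <<'E'
from scipy.spatial.transform import Rotation as Ro
def rel(p,yaw):
    st=ctrl.read_state(); R=Ro.from_euler('xyz',st['tcp_rot']).as_matrix()
    d=R.T@(np.array(p)-st['ee_pos'])/.05; dy=np.degrees(yaw-st['tcp_rot'][2]); dy=(dy+180)%360-180
    print('delta',d.round(3),'yaw',round(-dy/5,3),'t',round(st['t'],2),'F',np.round(st['ft_force'],2))
E
python3 - <<'E'
from h import *
s=dict(np.load('pics/top0.npz'))
for n,u,v,z in(('hub',263.25,193.5,.09),('btn',322,228.75,.092),('arrow',270.2,166,.078),('long',240.5,190,.088)): print(n,ray(s,u,v,z)[:2])
s=dict(np.load('pics/scene0.npz'))
for n,u,v,z in(('hub',200+427/4,145+278/4,.09),('btn',200+316/4,145+80/4,.092),('long',200+510/4,145+345/4,.088)): print(n,ray(s,u,v,z)[:2])
rel((.5,.03,.3),-.196)
E
```

```text
hub [0.54869732 0.08798026]
btn [ 0.44998514 -0.06627128]
arrow [0.62606926 0.06808117]
long [0.56015699 0.14954113]
hub [0.54852926 0.0896444 ]
btn [ 0.45598847 -0.06017093]
long [0.55955627 0.15167429]
delta [-9.611 -9.838 -1.224] yaw -12.903 t 0.1 F [ 0.06  0.43 -0.17]
```

>>> carry_out([
  [[-0.9,-0.9,-0.2],-1.2,-1],
  [[-1.8,-1.8,-0.4],-2.4,-1],
  [[-2.6,-2.6,-0.6],-3.6,-1],
  [[-3.4,-3.5,-0.9],-4.8,-1],
  [[-4.3,-4.4,-1.2],-6,-1],
], force=10)

```text
t: 0.72
ee_pos: [0.3011, -0.2953, 0.2983]
tcp_rot: [-3.141, 0.0, -0.796]
ft_force: [1.7, 0.4, -0.7]
opening: 0.461
```

```bash
python3 -c "
from h import *
rel((.5,.03,.3),-.196)"
```

```text
delta [-1.863 -7.396 -0.033] yaw -6.871 t 0.72 F [ 1.73  0.35 -0.68]
```

>>> carry_out([
  [[-0.3,-1.2,0],-1.3,-1],
  [[-0.6,-2.4,0],-2.6,-1],
  [[-0.9,-3.6,0],-4,-1],
  [[-1.2,-4.8,0],-5.4,-1],
  [[-1.5,-6.0,0],-6.9,-1],
])

```text
t: 1.35
ee_pos: [0.4636, -0.0321, 0.298]
tcp_rot: [3.141, -0.0, -0.192]
ft_force: [1.0, 0.1, 1.1]
opening: 0.008
```

```bash
python3 -c "
from h import *
rel((.5,.03,.3),-.196)"
```

```text
delta [ 0.478 -1.357 -0.04 ] yaw 0.047 t 1.35 F [1.02 0.09 1.08]
```

>>> carry_out([
  [[0.3,-0.8,0],0,-1],
  [[0.4,-1.1,0],0,-1],
  [[0.4,-1.1,0],0,-1],
  [[0.4,-1.1,0],0,-1],
])

```text
t: 1.85
ee_pos: [0.4928, 0.0148, 0.2979]
tcp_rot: [3.141, 0.0, -0.197]
ft_force: [-0.1, 0.1, -0.3]
opening: 0.009
```

```bash
python3 -c "
from h import *
st=ctrl.read_state()
s=snap('wrist','wrist0.png'); np.savez('pics/wr0pose.npz',p=st['ee_pos'],r=st['tcp_rot'])
print(st['ee_pos'],st['tcp_rot'],s['mount'],s['fx'],s['cx'],s['cy'])"
```

```text
[0.49281446 0.01482576 0.29791363] [ 3.14110838e+00  4.75733698e-04 -1.97480260e-01] [[ 9.99999923e-01 -3.02132597e-04  2.49550657e-04 -1.88023119e-04]
 [ 2.07219266e-04  9.48212279e-01  3.17637263e-01 -8.32079792e-02]
 [-3.32595569e-04 -3.17637187e-01  9.48212269e-01 -1.46902465e-01]
 [ 0.00000000e+00  0.00000000e+00  0.00000000e+00  1.00000000e+00]] 325.19226210127806 282.20933461202003 210.66859417319876
```

View pics/wrist0.png

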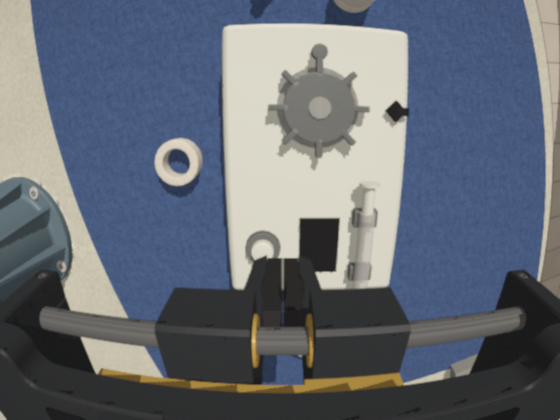

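The wrist view shows the hub at (319,108), the long tab end at (320,50) on the pump's +y side (click 2), the arrow tip at (387,111) and the button at (262,250), partly behind the finger.

```bash
cat >> h.py <<'E'
def wray(s,p,r,u,v,z):
    M=np.array(s['mount']); R=Ro.from_euler('xyz',r).as_matrix()
    x=np.array([(u-s['cx'])/s['fx'],(v-s['cy'])/s['fy']]); th=np.linalg.norm(x)
    d=np.r_[x/th*np.sin(th),np.cos(th)]; d=R@M[:3,:3]@d; o=R@M[:3,3]+p
    return o+d*(z-o[2])/d[2]
E
python3 - <<'E'
from h import *
s=dict(np.load('pics/wrist0.npz'));q=np.load('pics/wr0pose.npz');p,r=q['p'],q['r']
f=lambda u,v,z:wray(s,p,r,u,v,z)[:2]
for n,u,v,z in(('hub',319.5,108,.09),('long',319.5,50.5,.088),('arrow',386,111,.078),('btn',262,250,.092),('tabL',269.5,108,.088),('tabR',369,109,.088),('tabD',319.5,156,.088)): print(n,f(u,v,z))
c=s['color'];g=cv2.cvtColor(c,cv2.COLOR_BGR2GRAY)
C=np.array([f(*a,.07) for a in((223,27),(407,36),(232,288))]);print(C)
print(np.degrees(np.arctan2(*(f(319.5,50.5,.088)-f(319.5,108,.088))[::-1])))
cv2.imwrite('pics/wcrop.png',cv2.resize(c[20:310,200:420],None,fx=2.7,fy=2.0,interpolation=cv2.INTER_CUBIC)[:600])
# depth along button collar
Z=s['z_map']
for u in range(240,286,3):
  print(u, end=' ')
  for v in (244,248,252):
    th_p=(np.array([u,v])-[s['cx'],s['cy']])/s['fx'];th=np.linalg.norm(th_p);d=np.r_[th_p/th*np.sin(th),np.cos(th)];d*=Z[v,u]/d[2]
    M=s['mount'];w=Ro.from_euler('xyz',r).as_matrix()@(M[:3,:3]@d+M[:3,3])+p; print(np.round(w[2]*1000,1),end=' ')
  print()
E
```

```text
hub [0.54792068 0.08631825]
long [0.56031166 0.14902749]
arrow [0.62529115 0.07075473]
btn [ 0.45217374 -0.06360646]
tabL [0.49498491 0.09646911]
tabR [0.60270884 0.07643861]
tabD [0.53863354 0.03377494]
[[ 0.46154211  0.20240283]
 [ 0.67129373  0.15739774]
 [ 0.39548726 -0.12220411]]
79.02535419689407
240 72.4 71.4 72.3 
243 70.9 69.8 69.3 
246 81.5 82.6 83.4 
249 83.3 82.7 83.2 
252 83.9 90.6 93.1 
255 90.5 92.8 92.2 
258 94.4 94.3 93.8 
261 91.9 93.5 93.2 
264 93.1 94.2 94.1 
267 92.2 93.4 93.4 
270 88.3 92.8 93.1 
273 82.9 87.3 92.5 
276 82.4 81.8 82.6 
279 81.6 83.4 84.0 
282 72.2 70.7 70.5 
285 70.9 71.4 70.9
```

View pics/wcrop.png

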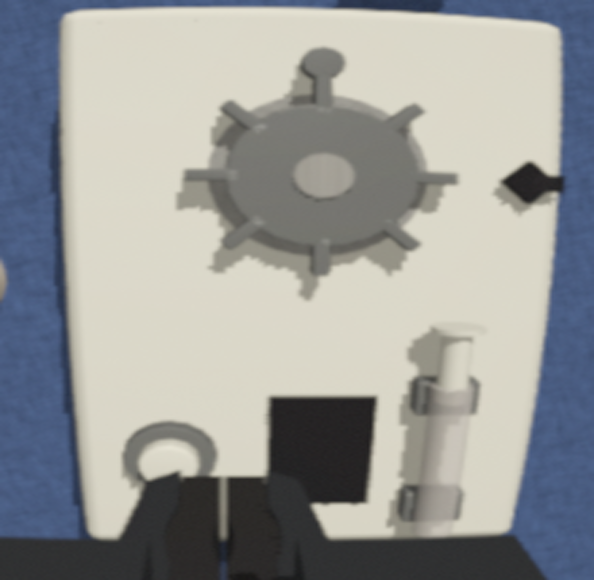

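```bash
python3 -c "
from h import *
rel((.484,.0773,.12),-.194)"
```

```text
delta [-0.42  -1.194  3.56 ] yaw -0.046 t 1.9 F [ 0.83 -0.51 -0.93]
```

>>> carry_out([
  [[-0.2,-0.6,0.8],0,-1],
  [[-0.4,-1.2,1.8],0,-1],
  [[-0.42,-1.2,2.9],0,-1],
  [[-0.42,-1.2,3.5],0,-1],
  [[-0.42,-1.2,3.5],0,-1],
])

```text
t: 2.52
ee_pos: [0.4823, 0.0779, 0.121]
tcp_rot: [3.141, 0.005, -0.198]
ft_force: [-0.5, 0.5, 0.5]
opening: 0.006
```

```bash
python3 -c "
from h import *
rel((.484,.0773,.08),-.194)
snap('scene','scene1.png')
c=cv2.imread('pics/scene1.png')[120:310,200:400]; cv2.imwrite('pics/scene1c.png',cv2.resize(c,None,fx=3,fy=3,interpolation=2))
snap('wrist','wrist1.png')"
```

```text
delta [0.04  0.005 0.821] yaw -0.046 t 2.52 F [-0.46  0.46  0.5 ]
```

View pics/scene1c.png

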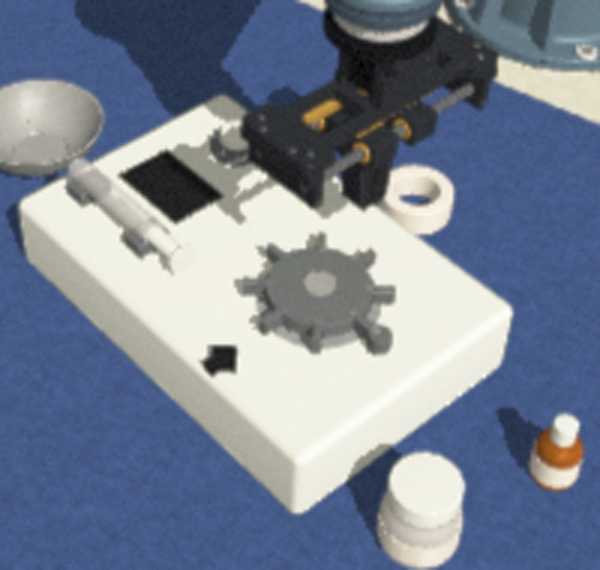

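View pics/wrist1.png

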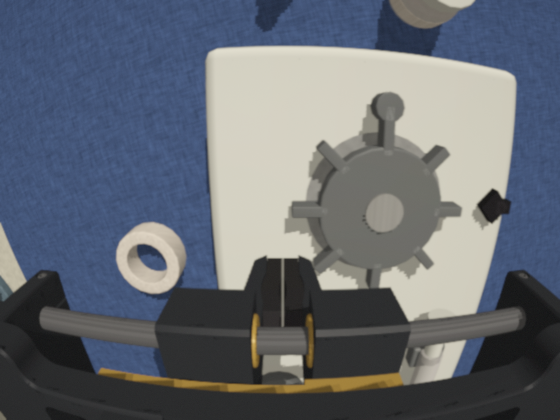

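The fingertips hover on the robot side of the wheel at about (282,262), in the gap beside the tab pointing at the robot (295,209). I'll descend and then sweep towards +y.

>>> carry_out([
  [[0.03,0,0.4],0,-1],
  [[0.04,0,0.8],0,-1],
  [[0.04,0,0.82],0,-1],
  [[0.04,0,0.82],0,-1],
])

```text
t: 3.12
ee_pos: [0.4877, 0.0782, 0.0838]
tcp_rot: [-3.141, -0.003, -0.197]
ft_force: [-0.1, -1.1, -0.3]
opening: 0.008
```

```bash
python3 -c "
from h import *
rel((.4923,.1204,.08),-.194)"
```

```text
delta [-0.074 -0.846  0.076] yaw -0.03 t 3.12 F [-0.09 -1.1  -0.26]
```

>>> carry_out([
  [[-0.06,-0.12,0.06],0,-1],
  [[-0.06,-0.26,0.06],0,-1],
  [[-0.06,-0.4,0.06],0,-1],
  [[-0.06,-0.52,0.06],0,-1],
  [[-0.06,-0.64,0.06],0,-1],
])

```text
t: 3.75
ee_pos: [0.4895, 0.1112, 0.0789]
tcp_rot: [-3.141, 0.001, -0.196]
ft_force: [0.6, -0.3, 0.3]
opening: 0.002
```

>>> carry_out([
  [[0,-0.1,0],0,-1],
  [[0,-0.2,0],0,-1],
  [[0,-0.22,0],0,-1],
  [[0,-0.22,0],0,-1],
])

```text
t: 4.25
ee_pos: [0.4918, 0.1213, 0.079]
tcp_rot: [3.142, 0.0, -0.196]
ft_force: [0.2, 0.4, 0.1]
opening: 0.006
```

```bash
python3 -c "
from h import *
rel((.4923,.1204,.08),-.194)
snap('wrist','wrist2.png')"
```

```text
delta [ 0.013  0.015 -0.02 ] yaw -0.025 t 4.25 F [0.19 0.38 0.09]
```

View pics/wrist2.png

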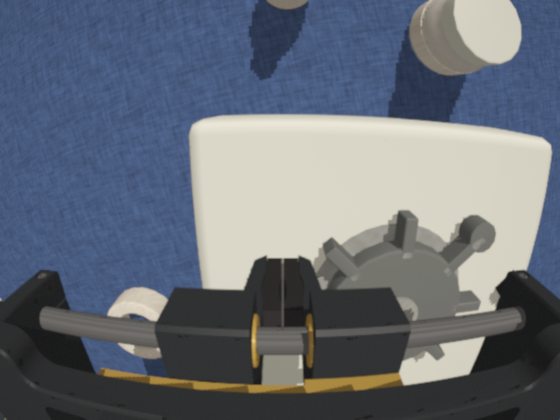

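The long tab is now at (480,235), one click from the arrow. I'll lift, go back and repeat.

>>> carry_out([
  [[0,0,-0.4],0,-1],
  [[0,0,-0.8],0,-1],
  [[0,0.45,-0.8],0,-1],
  [[0,0.88,-0.8],0,-1],
  [[0,0.88,-0.8],0,-1],
])

```text
t: 4.92
ee_pos: [0.4831, 0.0771, 0.1191]
tcp_rot: [3.142, -0.0, -0.198]
ft_force: [-0.1, -0.2, -0.1]
opening: 0.004
```

```bash
python3 -c "
from h import *
rel((.484,.0773,.08),-.194)"
```

```text
delta [ 0.016 -0.006  0.783] yaw -0.051 t 4.92 F [-0.13 -0.19 -0.09]
```

>>> carry_out([
  [[0,0,0.4],0,-1],
  [[0,0,0.78],0,-1],
  [[0,0,0.78],0,-1],
])

```text
t: 5.3
ee_pos: [0.482, 0.0787, 0.0788]
tcp_rot: [3.141, 0.003, -0.196]
ft_force: [0.8, -0.1, 0.1]
opening: 0.006
```

>>> carry_out([
  [[0,-0.12,0],0,-1],
  [[0,-0.26,0],0,-1],
  [[0,-0.4,0],0,-1],
  [[0,-0.52,0],0,-1],
  [[0,-0.64,0],0,-1],
])

```text
t: 5.92
ee_pos: [0.4897, 0.1102, 0.0802]
tcp_rot: [-3.141, -0.0, -0.196]
ft_force: [0.1, 0.4, 0.3]
opening: 0.004
```

>>> carry_out([
  [[0,-0.1,0],0,-1],
  [[0,-0.2,0],0,-1],
  [[0,-0.22,0],0,-1],
  [[0,-0.22,0],0,-1],
])

```text
t: 6.42
ee_pos: [0.4916, 0.1203, 0.08]
tcp_rot: [3.142, 0.0, -0.196]
ft_force: [-0.4, -1.0, -0.4]
opening: 0.004
```

>>> carry_out([
  [[0,0,-0.4],0,-1],
  [[0,0,-0.8],0,-1],
  [[0,0,-1.2],0,-1],
  [[-0.2,0,-1.6],0,-1],
])

```text
t: 6.92
ee_pos: [0.4821, 0.1219, 0.1608]
tcp_rot: [-3.142, -0.0, -0.197]
ft_force: [-0.3, -0.2, -0.7]
opening: 0.006
```

```bash
python3 -c "
from h import *
rel((.4515,-.066,.15),-.194)
snap('scene','scene3.png');snap('top','top3.png')
c=cv2.imread('pics/scene3.png')[120:310,200:400]; cv2.imwrite('pics/scene3c.png',cv2.resize(c,None,fx=3,fy=3,interpolation=2))
snap('wrist','wrist3.png')"
```

```text
delta [0.135 3.805 0.216] yaw -0.034 t 6.92 F [-0.27 -0.15 -0.69]
```

View pics/scene3c.png

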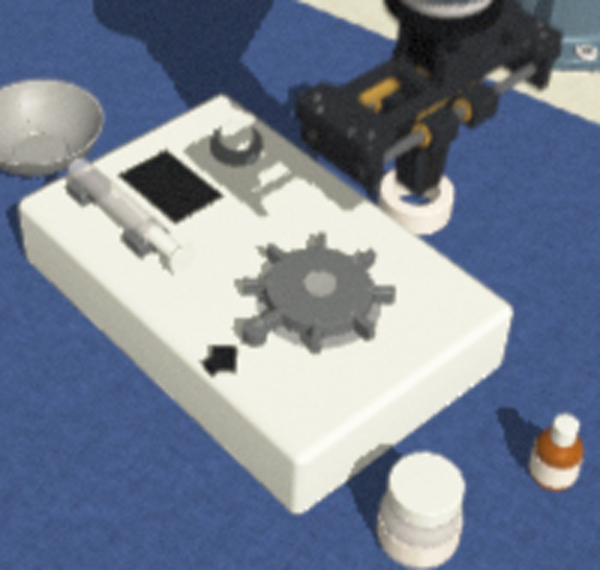

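The long tab now points at the arrow; the tab end is at (255,330) and the arrow at (220,358) in the crop. I'll move just beyond the button to measure both from the wrist camera.

>>> carry_out([
  [[0.1,1.1,0],0,-1],
  [[0.1,2.2,0],0,-1],
  [[0.1,3.3,0],0,-1],
  [[0.1,4.4,0],0,-1],
  [[0.1,5.2,0],0,-1],
])

```text
t: 7.7
ee_pos: [0.4351, -0.1359, 0.1591]
tcp_rot: [-3.141, 0.001, -0.198]
ft_force: [1.1, -0.0, -0.1]
opening: 0.006
```

>>> carry_out([
  [[0,0,0],0,-1],
  [[0,0,0],0,-1],
])

```text
t: 7.95
ee_pos: [0.4357, -0.1333, 0.1592]
tcp_rot: [-3.141, 0.001, -0.197]
ft_force: [0.4, 1.3, 0.1]
opening: 0.005
```

```bash
python3 -c "
from h import *
rel((.4515,-.066,.15),-.194)
st=ctrl.read_state()
s=snap('wrist','wrist4.png'); np.savez('pics/wr4pose.npz',p=st['ee_pos'],r=st['tcp_rot'])"
```

```text
delta [ 0.047 -1.382  0.185] yaw -0.035 t 7.95 F [0.45 1.3  0.06]
```

View pics/wrist4.png

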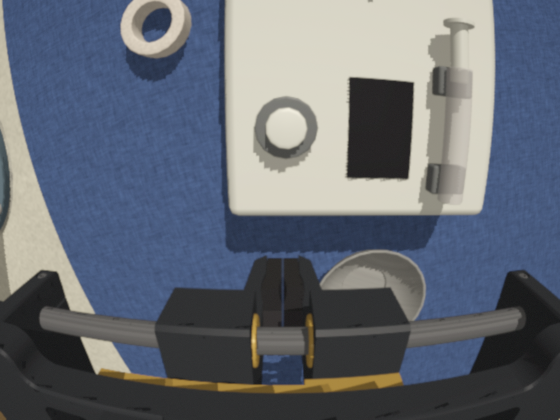

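The button top is at (287.5,129). I'll compute its position, and check the wheel angle from the scene and top pictures already saved.

```bash
python3 - <<'E'
from h import *
s=dict(np.load('pics/wrist4.npz'));q=np.load('pics/wr4pose.npz');p,r=q['p'],q['r']
b=wray(s,p,r,287.5,129,.092);print(b); print(wray(s,p,r,286,127,.083))
s=dict(np.load('pics/scene3.npz'))
h=ray(s,200+320/3,120+283/3,.09);l=ray(s,200+253/3,120+323/3,.088)
print(h,l,np.degrees(np.arctan2(*(l-h)[:2][::-1])),np.linalg.norm((l-h)[:2]))
rel((b[0],b[1],.105),-.194)
E
```

```text
[ 0.45214811 -0.06746071  0.092     ]
[ 0.45142153 -0.06656619  0.083     ]
[0.54823204 0.08920755 0.09      ] [0.60810077 0.07364464 0.088     ] -14.571557237464775 0.06185845482337293
delta [ 0.066 -1.346  1.088] yaw -0.021 t 8.0 F [ 0.45 -0.51  0.17]
```

```bash
python3 - <<'E'
from h import *
s=snap('top','top5.png');c=s['color'][140:260,210:370]
cv2.imwrite('pics/top5c.png',cv2.resize(c,None,fx=5,fy=5,interpolation=2))
E
```

```text
(no output)
```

View pics/top5c.png

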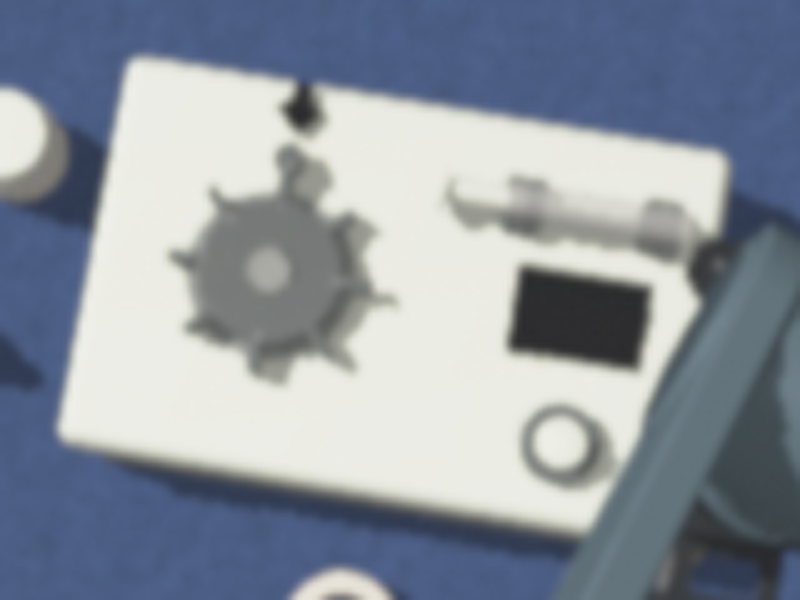

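The long tab end (290,158), hub (268,270) and arrow (302,110) line up along the pump's x axis, so the wheel sits in the right click. Now the button.

>>> carry_out([
  [[0.05,-0.7,0.2],0,-1],
  [[0.06,-1.34,0.5],0,-1],
  [[0.06,-1.34,0.8],0,-1],
  [[0.06,-1.34,1.0],0,-1],
  [[0.06,-1.34,1.05],0,-1],
])

```text
t: 8.68
ee_pos: [0.4516, -0.0689, 0.1068]
tcp_rot: [-3.141, 0.001, -0.197]
ft_force: [0.3, 0.4, -0.5]
opening: 0.008
```

```bash
python3 -c "
from h import *
rel((.4521,-.0672,.086),-.194)"
```

```text
delta [ 0.004 -0.035  0.416] yaw -0.029 t 8.68 F [ 0.31  0.42 -0.45]
```

>>> carry_out([
  [[0,-0.02,0.15],0,-1],
  [[0,-0.02,0.25],0,-1],
  [[0,-0.02,0.33],0,-1],
  [[0,-0.02,0.4],0,-1],
  [[0,-0.02,0.4],0,-1],
])

```text
t: 9.3
ee_pos: [0.4523, -0.0679, 0.0877]
tcp_rot: [3.141, -0.0, -0.196]
ft_force: [-1.3, -0.9, 4.1]
opening: 0.004
```

Force is building, at 4.1 N and z 87.7. I'll go a little further, until it hits the stop.

>>> carry_out([
  [[0,0,0.03],0,-1],
  [[0,0,0.05],0,-1],
  [[0,0,0.05],0,-1],
])

```text
t: 9.68
ee_pos: [0.4524, -0.0679, 0.0862]
tcp_rot: [3.141, 0.0, -0.196]
ft_force: [-5.7, -1.0, 16.0]
opening: 0.005
```

16 N at z 86.2 is well past 5 N, so the button is at its stop. Releasing and moving clear.

>>> carry_out([
  [[0,0,-0.2],0,-1],
  [[0,0,-0.6],0,-1],
  [[0,0,-1.2],0,-1],
  [[0,0.6,-2],0,-1],
  [[0,1.4,-2.6],0,-1],
])

```text
t: 10.3
ee_pos: [0.439, -0.1363, 0.2167]
tcp_rot: [-3.141, -0.002, -0.194]
ft_force: [0.4, -1.1, 0.5]
opening: 0.007
```

>>> carry_out([
  [[0,0.5,-0.5],0,-1],
  [[0,0.5,-0.5],0,-1],
  [[0,0.5,-0.5],0,-1],
  [[0,0.5,-0.5],0,-1],
])

```text
t: 10.8
ee_pos: [0.4332, -0.1594, 0.2386]
tcp_rot: [-3.14, 0.002, -0.195]
ft_force: [0.2, 0.0, -0.2]
opening: 0.004
```

```bash
python3 -c "
from h import *
rel((.4523,-.067,.086),-.194)
st=ctrl.read_state();s=snap('wrist','wrist6.png');np.savez('pics/wr6pose.npz',p=st['ee_pos'],r=st['tcp_rot'])
snap('scene','scene6.png')"
```

```text
delta [ 0.023 -1.883  3.055] yaw -0.013 t 10.8 F [ 0.22  0.01 -0.22]
```

View pics/wrist6.png

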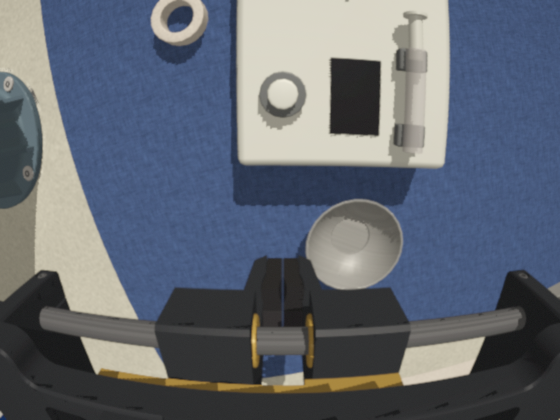

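View pics/scene6.png

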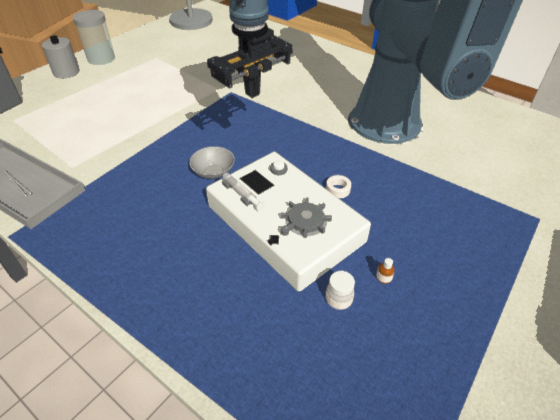

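The button top (283,94) looks raised, the long tab (287,231) points at the arrow (273,239), and the bystanders have not moved. I'll do a quick depth check, then hand in.

```bash
python3 - <<'E'
from h import *
s=dict(np.load('pics/wrist6.npz'));q=np.load('pics/wr6pose.npz')
def z(u,v):
    x=(np.array([u,v])-[s['cx'],s['cy']])/s['fx'];th=np.linalg.norm(x);d=np.r_[x/th*np.sin(th),np.cos(th)];d*=s['z_map'][v,u]/d[2];M=s['mount']
    return (Ro.from_euler('xyz',q['r']).as_matrix()@(M[:3,:3]@d+M[:3,3])+q['p'])[2]
print('button z',np.median([z(u,v) for u in range(278,289) for v in range(90,99)]),'deck',np.median([z(u,v) for u in range(278,289) for v in range(135,145)]))
a=cv2.imread('pics/scene0.png');b=cv2.imread('pics/scene6.png');d=cv2.absdiff(a,b).max(2)
for n,(x,y,w,h) in dict(dish=(188,148,48,34),tape=(325,174,28,24),vial=(374,256,24,30),jar=(324,268,34,42)).items(): print(n,d[y:y+h,x:x+w].mean())
ctrl.job_done(); print(ctrl.read_state()['t'])
E
```

```text
button z 0.09286523564735541 deck 0.07084303616471402
dish 3.3498774509803924
tape 2.8333333333333335
vial 3.3541666666666665
jar 3.007703081232493
the job is handed in; nothing more can be done
the job is handed in; nothing more can be done
```

The wheel is set and the start button was pressed after it; the job was handed in at about 11 s of the 54 s allowed.

- **Wheel:** I flicked it two clicks clockwise, from click 2 to click 0, with the shut fingertips on the robot-side tabs. The overhead picture, taken before the press, shows the long tab lined up with the arrow to about 1–2°. A rougher hand-picked estimate from the scene camera read about 3.5° off the pump's axis. I put that down to picking error, since neighbouring clicks are 45° apart. After the press I checked the wheel only by eye in the scene view, and the tab still pointed at the arrow.
- **Button:** I pressed it to its stop, about 16 N at z 86.2 mm, then released it. Its top then measured 92.9 mm, or 22 mm above the deck, so it had sprung back.
- **Surroundings:** the dish, vial, jar and tape look the same in the scene pictures from before and after, with only noise-level differences. The arm ended clear of everything with almost no force on it.

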